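# Feel a keyed locking pin free of its light stand and hang it up

### The arm

A 6-joint arm with a two-finger parallel gripper is mounted at the origin on the work surface. World frame = base frame: x ahead of the robot, y to its left, z up, the work surface at z = 0. Lengths are in m, angles in rad, forces in N, time in s.
With the tool pointing down it reaches from about 0.375 to 0.975 m from the base axis. Payload 3.8 kg.
Tool frame: the origin (TCP) lies between the finger pads; the fingertips stand 22 mm ahead of it and the grasp point (between the pads) lies 3 mm ahead of it; z points along the fingers, y is the direction in which the jaws open and shut (so a half turn about z gives the same grasp; the last joint's range is limited). The gripper opens to 85 mm and grips with 20 to 120 N. Pads are 22 mm wide; open, the fingers measure 114 mm over their backs; the gripper's body (76 mm by 85 mm) begins 54 mm behind the grasp point. The pads swing forward as they close: fully open they stand 13 mm farther back than shut.
Start: joints at [1.242, 0.264, 1.604, -0, 1.274, -0.037], TCP at [0.194, 0.646, 0.224] pointing down, gripper open.
Joint ranges: [-2.63, 2.63], [-0.94, 2.18], [0.31, 2.57], [-1.31, 4.45], [0, 2.66], [-2.55, 2.55]. Speed limits (rad/s): [2.57, 2.57, 3.14, 3.14, 3.14, 3.14].

### API

Orientations are given as a rotation vector (axis times angle).
In Python, from workcell import * gives the robot as it stands.
- The arm moves only by the tool step_arm, never from a script. Its argument "motion" is a list that holds one entry, the list of rows, each a list of 7 numbers: the finger opening in m, from 0 to 0.0854, then the shift along the world's x, y, z in m, then the turn, a rotation vector about the world's x, y, z in degrees. A call has exactly 8 rows; each row is the pose to reach, as a shift and turn from the pose measured when the call began; what a row does not reach only later rows make up. A row lasts 1/8 s, in which the tool goes at most 62.5 mm and 10.7 degrees, less where a joint would pass 70% of its speed; a pose out of reach is approached as far as the arm can. A call with a gripper value outside its range is refused whole. The fingers move at their own pace and stop on an object; "newtons" is the grip in N (left out, the last holds). Time passes only in rows, so rows that repeat a pose let the fingers close, or fill a call up. It gives the time, the measured TCP pose, the force and the opening at its end, in the units of the state.
- read_state(): the state, without advancing time (a new reading comes with each control period).
- read_camera(name): name is "scene" or "side" or "wrist"; returns (picture, depth): 384x512x3 uint8, blue, green, red; 384x512 float32, m along the optical axis (not along the pixel's ray), 0 where there is no reading.
- get_calibration(name): a dict with "K" (3x3 intrinsics, pixels), "world_from_camera" (4x4, takes a point from camera to world coordinates). Camera axes: x right, y down, z forward; pixel columns grow to the right and rows downward; lengths in m; the calibration is good to about 2 mm. A picture is of the moment at which its call begins: read the wrist's pose just before it. get_calibration takes no time and is no camera call; for the wrist camera it gives the pose at the moment of the call.
- finish_job(): hands the job in, once; it reports no verdict.
Trained networks look in the newest picture that a camera, given by its name, has taken for a name from the list of things; names that differ only in an ending like _2 or _b are one class to them, and where a whole thing is asked for, a point or a joint stands for the part that bears it (a point fixed in the world has none). Each returns a list of dicts, best first, with "score" (0 to 1); they miss things now and then, are a little off and sometimes report something else, mostly with a low value. They report only what shows in the picture. A call takes as long as a camera call. They do not tell look-alikes from the thing itself.
- spot_in(camera, thing): "xyz" ([x, y, z] in m, in the coordinates of the camera as it stood for that picture, good to about 4 mm: the middle of the surface that is visible of it).
- regions_of(camera, thing): "region" (384x512 bool, what is visible of it).
The state is a dict: "time": time; "q": joint angles; "joint_vel": joint speeds; "joint_torque": joint torques, N m; "tool_pos": TCP position; "tcp_rot": TCP orientation; "wrist_force": force on the tool from outside, world axes, zero at the start; "torque": the same for the moment, N m; "width": opening from 0.0 (shut) to 1.0 (fully open).
Only numpy, scipy, OpenCV 4.12 (cv2) and the standard library are available. Lean on these libraries where they do the work, as an engineer would, in place of code of your own. Each camera call takes 0.05 s, during which the arm holds its last target. There are 200 camera calls.

### The job

Take the orange-handled locking pin out of its loose tube stand and hang it by its flange in the yellow fork bracket, then let go. The pin is keyed in the stand at an angle nobody noted: turn it one way or the other by up to a quarter turn, feeling with a light upward pull where it comes free, then draw it straight up, so that the stand is not tipped, lifted off the bench or dragged away. Lower the pin into place without dropping it, and leave the blue pin and everything else on the bench as they are.

Things in the scene. Friction and masses are not known exactly. Their poses are not given: they have to be found in the camera images.
- orange_pin_handle (a point): Centre of the orange handle bar (round, 90 mm long, 14 mm thick) across the top of a T-handled steel locking pin, 145 mm tall, 0.2 to 0.33 kg; 138 mm above the pin's bottom, 163 mm above the bench at the start. x along the bar, z up the shank. A 12 mm neck joins it to the flange, whose top is 47 mm below this point.
- orange_pin_flange (a point): Same pin, same axes: centre of the underside of its dark disc flange, 50 mm across, 6 mm thick, 85 mm above the pin's bottom. Below it is a round shank, 8 mm thick. At the start it rests on the stand's mouth; at the end on the fork.
- orange_pin_foot (a point): Same pin, same axes: centre of its bottom. The flat hammer foot here is 30 mm long (parallel to the handle bar), 8 mm wide and 10 mm high. At the start it is hidden in the stand, 25 mm above the bench, under the keyplate with 6 mm of free lift.
- orange_stand_mouth (a point): Centre of the mouth of the orange-banded stand, 110 mm above the bench; z up the tube. A loose aluminium square tube, 42 mm wide, 36 mm inside, on a 76 mm square foot; 0.35 to 0.55 kg. The foot of the pin has 2 to 3 mm of room all round in it and is clear of the mouth 85 mm above its start.
- orange_keyplate (a point): Point on the stand's axis in its hidden keyplate (41 to 47 mm above the bench); axes: the stand's, not the slot's. Slot 12 mm wide, firm in the stand, direction unknown: anywhere up to 1.15 rad to either side of the handle bar's direction at the start. Within about 0.12 rad of it the foot passes; else it catches, and 3.5 N or more lifts the stand.
- fork_seat (a point): Seat for the flange's underside: top face of the yellow fork of a fixed bracket, 130 mm above the bench. x points inward along the slot, z up. Two 8 mm thick tines, 25 mm wide each, leave a slot 20 mm wide, open at -x, from 35 mm before this point to 12 mm beyond it. Nothing stands above the tines; a foot 10 mm high lies under them, a post 40 mm beyond.
- blue_pin_handle (a point): Centre of the blue handle bar of a second pin of the same make in the other stand; leave it alone.
- blue_stand_mouth (a point): Centre of the mouth of the second stand (blue band), same size as the other; leave it alone.
- spray_can: Red spray can, 64 mm across, 170 mm tall, origin under its centre; leave it alone.
- hammer: Hammer lying on the bench; leave it alone.
- brush: Brush lying on the bench; leave it alone.
- square: Red L-shaped corner square lying flat, about 120 x 120 x 12 mm; leave it alone.
- disc: Black grinding disc lying flat, 116 mm across, 7 mm thick; leave it alone.
- mug: Blue mug, 74 mm across, 85 mm tall, origin under its centre; leave it alone.
There are look-alikes about, which are no part of the job. Leave any pink or turquoise look-alike of the part that bears fork_seat alone.

How it is judged:
By the outcome, as a careful person would: the job done as asked, in the order asked, and still so for the second after the job is handed in, with the robot touching nothing.
It also fails if it takes over 72 s, if anything falls off the work surface, if the arm or the gripper's body presses on something with over 40 N, if the wrist force passes 120 N, or if a joint passes its speed limit or range.

## Working session

There is one attempt and no reset: what is moved stays moved. The work goes in short steps, Python scripts to look and compute and a tool call to move; the robot and the scene stay as the last step left them, time stands still between calls to the robot, and variables do not carry over. Pictures are saved under pics/ and viewed, on a budget of 10 in all, crops included, one or two more only if the job needs it, and the job is handed in when it is done.

Besides the shell and the picture viewer there is one more tool, called after "Request:" as a command line: name --argument value ..., lists and objects as JSON in quotes. step_arm: Moves the arm, as the interface text tells. Its arguments: {"type":"object","properties":{"motion":{"type":"array"},"newtons":{"type":"number"}},"required":["motion"]}

```bash
mkdir -p pics
cat > h.py <<'E'
from workcell import *
import numpy as np, cv2
def W(cam,p):
    T=np.array(get_calibration(cam)["world_from_camera"]); return T[:3,:3]@np.array(p)+T[:3,3]
def pix(cam,pw):
    c=get_calibration(cam);T=np.linalg.inv(np.array(c["world_from_camera"]));q=T[:3,:3]@np.array(pw)+T[:3,3];u=np.array(c["K"])@q;return (u[:2]/u[2]).round(0)
def cloud(cam,d):
    c=get_calibration(cam);K=np.array(c["K"]);T=np.array(c["world_from_camera"])
    v,u=np.mgrid[:d.shape[0],:d.shape[1]]
    P=np.stack([(u-K[0,2])/K[0,0]*d,(v-K[1,2])/K[1,1]*d,d],-1)
    return P@T[:3,:3].T+T[:3,3]
E
python3 - <<'E'
from h import *
ims=[]
for c in ["scene","side"]:
    im,d=read_camera(c); np.savez(f"{c}.npz",im=im,d=d); ims.append(im)
    for t in ["orange_pin_handle","orange_pin_flange","orange_stand_mouth","fork_seat","blue_pin_handle","blue_stand_mouth"]:
        for r in spot_in(c,t)[:4]:
            w=W(c,r["xyz"]); print(c,t,round(r["score"],2),w.round(3),pix(c,w))
cv2.imwrite("pics/s1.png",ims[0]);cv2.imwrite("pics/s2.png",ims[1])
print(read_state())
E
```

```text
scene orange_pin_handle 0.75 [ 0.505 -0.003  0.114] [253. 216.]
scene orange_pin_flange 0.58 [ 0.505 -0.009  0.116] [251. 216.]
scene orange_stand_mouth 0.61 [ 0.52  -0.016  0.003] [250. 237.]
scene fork_seat 0.98 [0.588 0.284 0.05 ] [345. 236.]
scene fork_seat 0.95 [ 0.364 -0.112  0.063] [216. 193.]
scene fork_seat 0.73 [0.195 0.288 0.062] [317. 141.]
scene blue_pin_handle 0.6 [ 0.494 -0.247  0.125] [174. 223.]
scene blue_pin_handle 0.34 [ 0.707 -0.156  0.005] [215. 298.]
scene blue_pin_handle 0.27 [ 0.504 -0.006  0.111] [252. 217.]
scene blue_stand_mouth 0.71 [ 0.505 -0.236  0.004] [185. 242.]
side orange_pin_handle 0.65 [ 0.432 -0.387  0.023] [322. 309.]
side orange_pin_handle 0.39 [ 0.493 -0.025  0.034] [282. 214.]
side orange_pin_flange 0.53 [ 0.503 -0.011  0.142] [284. 186.]
side orange_pin_flange 0.34 [ 0.705 -0.162  0.005] [357. 230.]
side orange_stand_mouth 0.82 [ 0.493 -0.025  0.032] [282. 215.]
side fork_seat 0.8 [0.164 0.28  0.071] [160. 177.]
side fork_seat 0.59 [0.564 0.278 0.029] [263. 162.]
side blue_pin_handle 0.68 [ 0.484 -0.253  0.134] [318. 241.]
side blue_stand_mouth 0.86 [ 0.472 -0.265  0.029] [312. 270.]
{'time': 0.7, 'q': array([ 1.24209399e+00,  2.63847340e-01,  1.60396784e+00,  3.97492952e-06,
        1.27370486e+00, -3.69122259e-02]), 'joint_vel': array([-0.00021299, -0.00056038, -0.00078578,  0.00017997, -0.0012882 ,
       -0.00110114]), 'joint_torque': array([-3.65320038e-04, -5.14842367e+01, -3.67609835e+01, -2.60139923e-04,
        9.14065258e-04, -5.47942790e-06]), 'tool_pos': array([0.19418736, 0.64647629, 0.22373264]), 'tcp_rot': array([4.56719001e-01, 3.10820731e+00, 1.13252246e-04]), 'wrist_force': array([ 0.47750046,  0.41986061, -1.34489477]), 'torque': array([-0.00752686,  0.0177755 ,  0.00529468]), 'width': 1.0036910801540397}
```

View pics/s1.png

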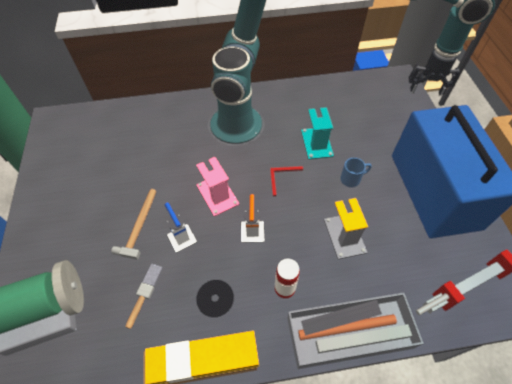

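View pics/s2.png

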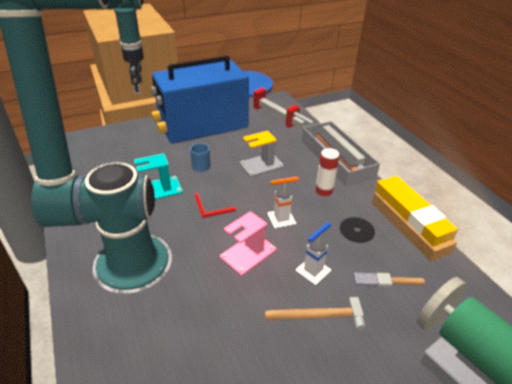

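Scene view: the orange pin stands at about (252,208). The other things that could be taken for it are the blue pin (174,215), the orange hammer and brush handles, and the orange tool in the tray (348,327). The yellow fork is at (350,212), with a pink look-alike at (215,185) and a turquoise one at (320,130). I choose the orange T-bar in the orange-banded stand and the yellow fork. Next I measure from colour and depth.

Run:
```python
from h import *
for c in ["scene","side"]:
    z=np.load(c+".npz");im,d=z["im"],z["d"];P=cloud(c,d);hsv=cv2.cvtColor(im,cv2.COLOR_BGR2HSV);h,s,v=[hsv[...,i].astype(int) for i in range(3)]
    x,y,zz=P[...,0],P[...,1],P[...,2]
    def rep(n,m):
        p=P[m]
        if len(p)<4: print(c,n,len(p));return
        w,V=np.linalg.eigh(np.cov(p[:,:2].T)); a=V[:,1]; t=(p[:,:2]-p[:,:2].mean(0))@a
        print(c,n,len(p),"med",np.median(p,0).round(4),"min",p.min(0).round(3),"max",p.max(0).round(3),"dir",np.degrees(np.arctan2(a[1],a[0])).round(1),"len",np.ptp(t).round(3))
    near=lambda X,Y,r:(np.hypot(x-X,y-Y)<r)&(d>0)
    rep("ohandle",near(.5,-.01,.08)&(h<16)&(s>150)&(zz>.14))
    rep("oband",near(.5,-.01,.08)&(h<16)&(s>150)&(zz<.12)&(zz>.05))
    rep("foot plate",near(.5,-.01,.07)&(s<60)&(v>130)&(zz<.025))
    rep("fork",near(.58,.28,.1)&(h>18)&(h<35)&(s>150)&(zz>.12)&(zz<.14))
    rep("bhandle",near(.49,-.245,.08)&(h>100)&(h<125)&(s>120)&(zz>.14))
im=np.load("scene.npz")["im"];a=cv2.resize(im[165:270,215:395],None,fx=4,fy=4,interpolation=cv2.INTER_CUBIC)
cv2.imwrite("pics/c1.png",a)
```

```text
scene ohandle 66 med [ 0.497  -0.0087  0.1685] min [ 0.46  -0.02   0.161] max [0.547 0.004 0.175] dir 167.7 len 0.088
scene oband 25 med [ 0.5215 -0.0054  0.091 ] min [ 0.484 -0.026  0.082] max [0.525 0.006 0.12 ] dir 151.0 len 0.046
scene foot plate 319 med [ 0.515  -0.0025  0.0038] min [ 0.452 -0.052 -0.007] max [0.543 0.035 0.017] dir 90.7 len 0.088
scene fork 607 med [0.5626 0.2947 0.1294] min [0.5   0.256 0.124] max [0.608 0.33  0.135] dir -177.6 len 0.108
scene bhandle 98 med [ 0.4922 -0.2455  0.1681] min [ 0.446 -0.266  0.16 ] max [ 0.528 -0.227  0.173] dir -158.3 len 0.088
side ohandle 117 med [ 0.499  -0.0116  0.1672] min [ 0.456 -0.021  0.156] max [ 0.545 -0.001  0.173] dir 170.9 len 0.089
side oband 31 med [ 0.4936 -0.0286  0.0842] min [ 0.478 -0.033  0.079] max [0.517 0.007 0.091] dir 150.2 len 0.05
side foot plate 399 med [ 0.4833 -0.0275  0.0037] min [ 0.438 -0.074 -0.006] max [0.555 0.046 0.024] dir 143.7 len 0.123
side fork 317 med [0.5542 0.2895 0.1296] min [0.5   0.253 0.121] max [0.605 0.335 0.136] dir -178.3 len 0.105
side bhandle 129 med [ 0.4841 -0.2504  0.1687] min [ 0.444 -0.269  0.161] max [ 0.53  -0.229  0.173] dir -158.1 len 0.091
```

View pics/c1.png

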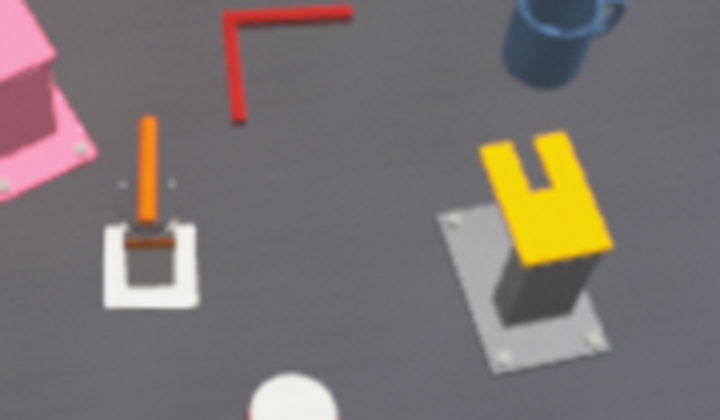

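Orange T-bar is upright in the orange-banded stand at crop (148,170). The yellow fork opens toward the robot at crop (525,165), turned about 15°. I'll fly over the fork first and then the pin, to refine both with the wrist camera.

Request:
step_arm --motion '[[[0.085,0.03,-0.03,0.04,0,0,0],[0.085,0.07,-0.075,0.07,0,0,0],[0.085,0.11,-0.12,0.1,0,0,0],[0.085,0.15,-0.165,0.12,0,0,0],[0.085,0.19,-0.21,0.14,0,0,0],[0.085,0.23,-0.255,0.155,0,0,0],[0.085,0.27,-0.3,0.155,0,0,0],[0.085,0.3,-0.34,0.155,0,0,0]]]'

```text
time: 1.7
tool_pos: [0.4956, 0.3049, 0.3796]
tcp_rot: [0.457, 3.107, 0.002]
wrist_force: [0.2, -0.3, -0.1]
width: 0.993
```

```bash
cat >> h.py <<'E'
def wshot(name):
    s=read_state();c=get_calibration("wrist");im,d=read_camera("wrist")
    np.savez(name+".npz",im=im,d=d,P=cloud_c(c,d)); cv2.imwrite("pics/"+name+".png",im); return s,im,d,cloud_c(c,d)
def cloud_c(c,d):
    K=np.array(c["K"]);T=np.array(c["world_from_camera"]);v,u=np.mgrid[:d.shape[0],:d.shape[1]]
    P=np.stack([(u-K[0,2])/K[0,0]*d,(v-K[1,2])/K[1,1]*d,d],-1)
    return P@T[:3,:3].T+T[:3,3]
def brief():
    s=read_state(); R=cv2.Rodrigues(np.array(s["tcp_rot"]))[0]
    print("t",s["time"],"pos",s["tool_pos"].round(4),"jaw",np.degrees(np.arctan2(R[1,1],R[0,1])).round(1),"tilt z",R[:,2].round(3),"q",s["q"].round(2),"F",s["wrist_force"].round(2),"M",s["torque"].round(2),"w",round(s["width"],3))
E
python3 - <<'E'
from h import *
s,im,d,P=wshot("w1"); brief(); print(np.array(get_calibration("wrist")["world_from_camera"]).round(3))
E
```

```text
t 1.75 pos [0.4996 0.2989 0.3792] jaw 73.0 tilt z [ 0.005 -0.005 -1.   ] q [ 0.5   0.03  1.59 -0.01  1.52 -0.77] F [ 3.11 -2.41  0.02] M [-0.11 -0.06 -0.01] w 0.991
[[ 0.291  0.919  0.267  0.432]
 [ 0.957 -0.279 -0.085  0.321]
 [-0.004  0.281 -0.96   0.528]
 [ 0.     0.     0.     1.   ]]
```

View pics/w1.png

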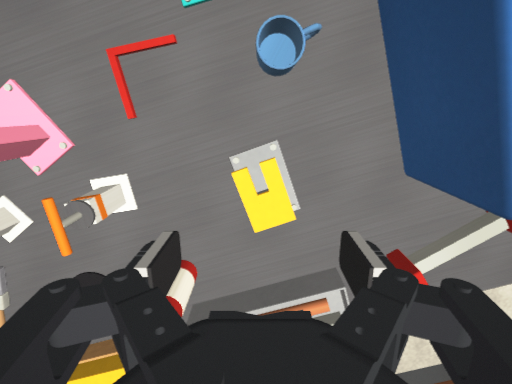

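Wrist view: the yellow fork is fully visible at (264,195), its slot open towards (250,165). The orange bar is at (57,227), and the mug at (280,45) is well away from the slot's mouth.

```bash
cat >> h.py <<'E'
def plane(c,uv,z):
    K=np.array(c["K"]);T=np.array(c["world_from_camera"]);uv=np.atleast_2d(uv).astype(float)
    r=np.c_[(uv[:,0]-K[0,2])/K[0,0],(uv[:,1]-K[1,2])/K[1,1],np.ones(len(uv))]@T[:3,:3].T
    return (T[:3,3]+r*((z-T[2,3])/r[:,2])[:,None])[:,:2]
E
python3 - <<'E'
from h import *
s,im,d,P=wshot("w2"); brief(); c=get_calibration("wrist")
hsv=cv2.cvtColor(im,cv2.COLOR_BGR2HSV);h,S,v=[hsv[...,i].astype(int) for i in range(3)]
m=((h>18)&(h<35)&(S>150)&(P[...,2]>.122)&(P[...,2]<.14)&(np.hypot(P[...,0]-.57,P[...,1]-.29)<.12)).astype(np.uint8)
print("fork z",np.median(P[m>0][:,2]))
vv,uu=np.nonzero(m);XY=plane(c,np.c_[uu,vv],.130)
(ctr,sz,ang)=cv2.minAreaRect((XY*1000).astype(np.float32)); print(ctr,sz,ang)
# candidate slot axis: long/short via hole
ct,_=cv2.findContours(m,cv2.RETR_EXTERNAL,cv2.CHAIN_APPROX_NONE);k=max(ct,key=cv2.contourArea)
ap=cv2.approxPolyDP(k,2.5,True)[:,0];print(np.c_[ap,plane(c,ap,.130).round(4)])
mo=((h<16)&(S>150)&(P[...,2]>.14)&(np.hypot(P[...,0]-.5,P[...,1]+.01)<.09)).astype(np.uint8)
vv,uu=np.nonzero(mo);XY=plane(c,np.c_[uu,vv],.165)
(ctr,sz,ang)=cv2.minAreaRect((XY*1000).astype(np.float32)); print("handle",ctr,sz,ang,np.median(P[mo>0],0))
E
```

```text
t 1.8 pos [0.4973 0.3019 0.3789] jaw 72.9 tilt z [ 0.002 -0.002 -1.   ] q [ 0.5   0.03  1.59 -0.    1.52 -0.77] F [-0.54  0.43  0.33] M [ 0.04  0.08 -0.  ] w 0.993
fork z 0.12944821482163565
(551.0497436523438, 298.3931579589844) (105.25470733642578, 69.404296875) 2.965993642807007
[[2.780e+02 1.530e+02 4.974e-01 3.303e-01]
 [2.640e+02 1.580e+02 4.985e-01 3.083e-01]
 [2.720e+02 1.870e+02 5.451e-01 3.070e-01]
 [2.610e+02 1.900e+02 5.448e-01 2.895e-01]
 [2.570e+02 1.860e+02 5.369e-01 2.855e-01]
 [2.500e+02 1.630e+02 4.996e-01 2.860e-01]
 [2.350e+02 1.690e+02 5.018e-01 2.617e-01]
 [2.590e+02 2.280e+02 6.048e-01 2.679e-01]
 [2.990e+02 2.150e+02 6.019e-01 3.350e-01]]
handle (498.96173095703125, -1.3641071319580078) (17.793479919433594, 91.61605834960938) 80.74359130859375 [ 0.50044916 -0.00441887  0.16465639]
```

Request:
step_arm --motion '[[[0.085,0,-0.06,0,0,0,2],[0.085,0,-0.12,0,0,0,4],[0.085,0,-0.18,-0.01,0,0,6],[0.085,0.002,-0.24,-0.03,0,0,7.7],[0.085,0.002,-0.29,-0.05,0,0,7.7],[0.085,0.002,-0.306,-0.07,0,0,7.7],[0.085,0.002,-0.306,-0.075,0,0,7.7],[0.085,0.002,-0.306,-0.075,0,0,7.7]]]'

```text
time: 2.8
tool_pos: [0.4994, -0.0027, 0.3038]
tcp_rot: [0.255, 3.13, -0.001]
wrist_force: [0.5, 0.6, -0.4]
width: 0.996
```

Run:
```python
from h import *
s,im,d,P=wshot("w3"); brief(); c=get_calibration("wrist")
hsv=cv2.cvtColor(im,cv2.COLOR_BGR2HSV);h,S,v=[hsv[...,i].astype(int) for i in range(3)]
mo=((h<16)&(S>150)&(P[...,2]>.145)&(P[...,2]<.18)&(np.hypot(P[...,0]-.5,P[...,1]+.01)<.09)).astype(np.uint8)
vv,uu=np.nonzero(mo);XY=plane(c,np.c_[uu,vv],.165)
(ctr,sz,ang)=cv2.minAreaRect((XY*1000).astype(np.float32)); print("handle",ctr,sz,ang,np.median(P[mo>0],0),P[mo>0][:,2].max())
```

```text
t 2.85 pos [ 0.4997 -0.0026  0.3044] jaw 80.7 tilt z [ 0.003 -0.001 -1.   ] q [-0.05 -0.12  1.86 -0.    1.39 -1.46] F [-0.62  0.39  0.07] M [-0.03  0.03  0.01] w 0.996
handle (502.74945068359375, -8.11514663696289) (13.080156326293945, 90.01538848876953) 81.83418273925781 [ 0.50030332 -0.00993341  0.16795116] 0.17075738107388178
```

View pics/w3.png

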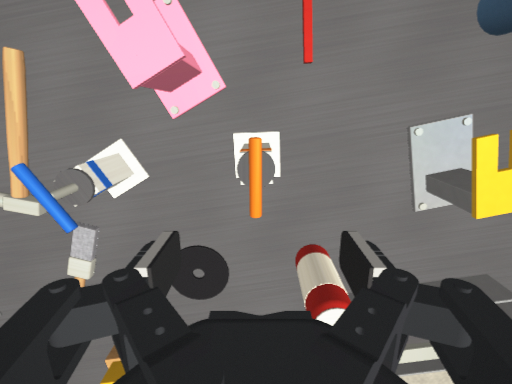

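The wrist view confirms the orange bar at (255,177) over the orange-banded stand; the blue one at (45,198) is separate. Centre (0.502, -0.008), top z about 0.17, length 90 mm and width 13 mm, which matches the description. Descending.

Request:
step_arm --motion '[[[0.065,0.0025,-0.0055,-0.03,0,0,1],[0.065,0.0025,-0.0055,-0.06,0,0,1],[0.065,0.0025,-0.0055,-0.09,0,0,1],[0.065,0.0025,-0.0055,-0.115,0,0,1],[0.065,0.0025,-0.0055,-0.13,0,0,1],[0.065,0.0025,-0.0055,-0.1385,0,0,1],[0.065,0.0025,-0.0055,-0.1385,0,0,1],[0.065,0.0025,-0.0055,-0.1385,0,0,1]]]' --newtons 50

```text
time: 3.85
tool_pos: [0.5031, -0.0081, 0.167]
tcp_rot: [0.227, 3.129, -0.001]
wrist_force: [-0.4, 0.8, -0.9]
width: 0.763
```

Run:
```python
from h import *
s,im,d,P=wshot("w4"); brief(); c=get_calibration("wrist")
T=np.linalg.inv(np.array(c["world_from_camera"]));K=np.array(c["K"])
hsv=cv2.cvtColor(im,cv2.COLOR_BGR2HSV);h,S,v=[hsv[...,i].astype(int) for i in range(3)]
mo=((h<16)&(S>150)&(P[...,2]>.145)&(P[...,2]<.18)&(np.hypot(P[...,0]-.5,P[...,1]+.01)<.09)).astype(np.uint8)
vv,uu=np.nonzero(mo);XY=plane(c,np.c_[uu,vv],.168)
print(cv2.minAreaRect((XY*1000).astype(np.float32)),np.median(P[mo>0],0),P[mo>0][:,2].max())
```

```text
t 3.9 pos [ 0.5031 -0.0081  0.1671] jaw 81.7 tilt z [ 0.005 -0.001 -1.   ] q [-0.07 -0.02  2.03 -0.    1.13 -1.49] F [ 0.02 -0.41  0.63] M [0.01 0.03 0.03] w 0.758
((500.8264465332031, -7.653066635131836), (12.987800598144531, 90.70269012451172), 81.08589172363281) [ 0.49427789 -0.0093095   0.16763474] 0.17088834439031808
```

View pics/w4.png

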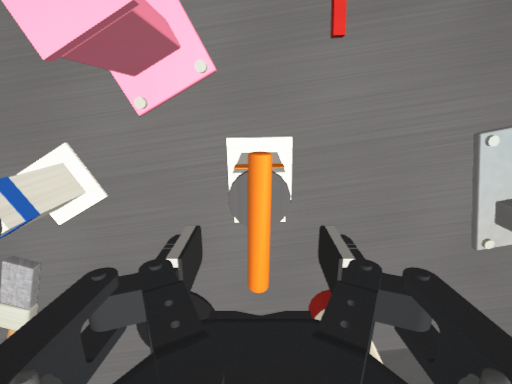

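Bar at (259,220) is centred between the pads. Closing.

Request:
step_arm --motion '[[[0.03,0,0,0,0,0,0],[0.02,0,0,0,0,0,0],[0.014,0,0,0,0,0,0],[0.005,0,0,0,0,0,0],[0.005,0,0,0,0,0,0],[0.005,0,0,0,0,0,0],[0.005,0,0,0,0,0,0],[0.005,0,0,0,0,0,0]]]' --newtons 50

```text
time: 4.9
tool_pos: [0.5031, -0.0081, 0.1671]
tcp_rot: [0.227, 3.129, -0.001]
wrist_force: [-0.0, 0.8, 0.6]
width: 0.062
```

Run:
```python
from h import *
brief()
```

```text
t 4.9 pos [ 0.5031 -0.0081  0.1671] jaw 81.7 tilt z [ 0.005 -0.001 -1.   ] q [-0.07 -0.02  2.03 -0.    1.13 -1.49] F [-0.01  0.78  0.6 ] M [0.01 0.04 0.06] w 0.062
```

Opening 0.062 (5 mm) is less than the 14 mm bar, so I check.

Run:
```python
from h import *
s,im,d,P=wshot("w5"); brief()
side,_=read_camera("side")
a=cv2.resize(side[130:250,220:360],None,fx=4.0,fy=4.0,interpolation=cv2.INTER_CUBIC)[:, :560]
b=cv2.resize(im[100:384,130:390],None,fx=0.92*4*120/ (284*.92)/1.0,fy=4*120/284) if 0 else cv2.resize(im[100:384],(240*2,480//1))
cv2.imwrite("pics/c5.png",np.hstack([a[:480,:320*1+0] if 0 else cv2.resize(a,(320,280)),cv2.resize(b,(480,280))]))
```

```text
t 4.95 pos [ 0.5031 -0.0081  0.1671] jaw 81.7 tilt z [ 0.005 -0.001 -1.   ] q [-0.07 -0.02  2.03 -0.    1.13 -1.49] F [-0.04 -0.35  0.  ] M [ 0.01  0.03 -0.05] w 0.059
```

View pics/c5.png

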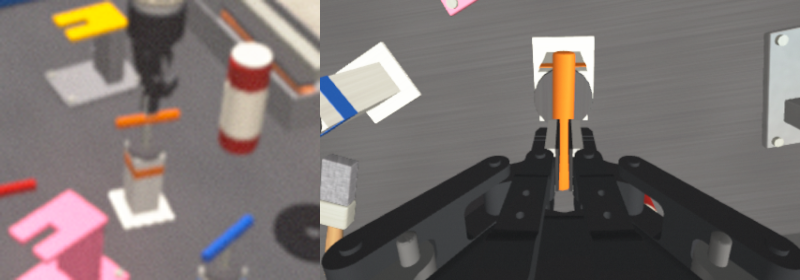

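The pads sit astride the bar at about (565,155) in the right half. The opening reading may be skewed by the linkage, so I test with a 3 mm lift inside the free play.

Request:
step_arm --motion '[[[0.0,0,0,0,0,0,0],[0.0,0,0,0,0,0,0],[0.0,0,0,0.001,0,0,0],[0.0,0,0,0.002,0,0,0],[0.0,0,0,0.003,0,0,0],[0.0,0,0,0.003,0,0,0],[0.0,0,0,0.003,0,0,0],[0.0,0,0,0.003,0,0,0]]]' --newtons 50

```text
time: 6.0
tool_pos: [0.5031, -0.0081, 0.17]
tcp_rot: [0.227, 3.129, -0.001]
wrist_force: [-0.2, -0.7, -0.4]
width: 0.002
```

```bash
cat >> h.py <<'E'
def feel(n=5):
    F=[];Z=[];M=[]
    for _ in range(n):
        read_camera("wrist");s=read_state();F.append(s["wrist_force"]);M.append(s["torque"]);Z.append(s["tool_pos"])
    print("meanF",np.mean(F,0).round(2),"sd",np.std(F,0).round(2),"M",np.mean(M,0).round(3),"pos",np.mean(Z,0).round(5));brief()
def bar(name,z0=.168):
    s,im,d,P=wshot(name); c=get_calibration("wrist")
    hsv=cv2.cvtColor(im,cv2.COLOR_BGR2HSV);h,S,v=[hsv[...,i].astype(int) for i in range(3)]
    mo=((h<16)&(S>150)&(P[...,2]>z0-.02)&(P[...,2]<z0+.02)&(np.hypot(P[...,0]-s["tool_pos"][0],P[...,1]-s["tool_pos"][1])<.09))
    vv,uu=np.nonzero(mo);XY=plane(c,np.c_[uu,vv],z0)
    print("bar",cv2.minAreaRect((XY*1000).astype(np.float32)),"z med/95",np.median(P[mo][:,2]).round(4),np.percentile(P[mo][:,2],95).round(4))
E
python3 - <<'E'
from h import *
feel(); bar("w6")
E
```

```text
meanF [-0.48  0.26  0.04] sd [0.64 0.34 0.35] M [ 0.021 -0.012 -0.02 ] pos [ 0.50309 -0.00813  0.17005]
t 6.25 pos [ 0.5031 -0.0081  0.1701] jaw 81.7 tilt z [ 0.005 -0.001 -1.   ] q [-0.07 -0.02  2.03 -0.    1.13 -1.49] F [0.46 0.68 0.33] M [ 0.01 -0.02 -0.02] w 0.0
bar ((476.6393127441406, -3.889493942260742), (13.178196907043457, 41.952735900878906), 81.08650970458984) z med/95 0.1678 0.1695
```

The fingers shut fully without the bar and nothing has moved, so I find the fingertips' real height from the depth images.

Run:
```python
from h import *
brief()
for c in ["side","scene"]:
    im,d=read_camera(c);P=cloud(c,d);hsv=cv2.cvtColor(im,cv2.COLOR_BGR2HSV)
    m=(d>0)&(np.hypot(P[...,0]-.503,P[...,1]+.008)<.07)&(P[...,2]>.115)
    dark=m&(hsv[...,2]<90);org=m&(hsv[...,0]<16)&(hsv[...,1]>150)
    print(c,"dark z pct",np.percentile(P[dark][:,2],[0,1,3,5,10,20]).round(3),dark.sum(),"orange",np.median(P[org],0).round(4),P[org].min(0).round(3),P[org].max(0).round(3))
    v,u=np.nonzero(m); 
    if c=="side":
        print(pix(c,[.503,-.008,.148]),pix(c,[.503,-.008,.163]),pix(c,[.456,-.001,.163]),pix(c,[.549,-.015,.163]))
        a=cv2.resize(im[120:230,240:330],None,fx=6,fy=6,interpolation=cv2.INTER_CUBIC);b=a[:600]
cv2.imwrite("pics/c6.png",b)
```

```text
t 6.3 pos [ 0.5031 -0.0081  0.1701] jaw 81.7 tilt z [ 0.005 -0.001 -1.   ] q [-0.07 -0.02  2.03 -0.    1.13 -1.49] F [ 0.82 -0.13 -0.16] M [ 0.03 -0.   -0.03] w -0.003
side dark z pct [0.186 0.207 0.235 0.247 0.269 0.315] 1904 orange [ 0.5004 -0.0115  0.1673] [ 0.456 -0.022  0.158] [0.544 0.002 0.174]
[284. 184.] [285. 180.] [270. 183.] [298. 178.]
scene dark z pct [0.115 0.202 0.228 0.234 0.257 0.315] 2382 orange [ 0.5206 -0.0143  0.1676] [ 0.483 -0.02   0.115] [ 0.546 -0.     0.184]
```

View pics/c6.png

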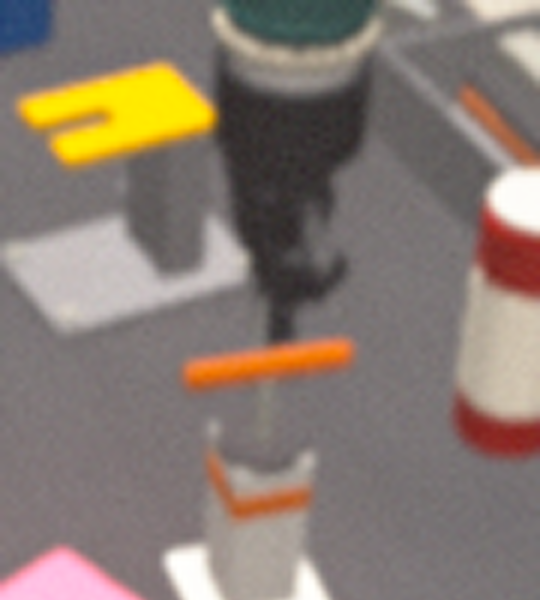

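Run:
```python
from h import *
for n,z in (("w4",.1671),("w5",.1671),("w6",.1701)):
    f=np.load(n+".npz");im,P,d=f["im"],f["P"],f["d"];hsv=cv2.cvtColor(im,cv2.COLOR_BGR2HSV)
    m=(d>0)&(np.hypot(P[...,0]-.503,P[...,1]+.008)<.07)&(P[...,2]>.12)&(hsv[...,1]<120)
    v,u=np.nonzero(m);p=P[m];o=np.argsort(p[:,2]);
    print(n,np.percentile(p[:,2],[0,1,2,5,10,20]).round(4)); 
    for i in o[[0,20,60,120,200]]: print((u[i],v[i]),p[i].round(4),d[v[i],u[i]].round(3))
    for q in [(185,235),(190,260),(330,260),(259,290),(259,250)]: print(q,P[q[1],q[0]].round(4))
```

```text
w4 [0.1597 0.1896 0.1955 0.2096 0.2284 0.2356]
(np.int64(251), np.int64(152)) [ 0.4566 -0.0058  0.1597] 0.157
(np.int64(247), np.int64(278)) [ 0.5379 -0.0209  0.1626] 0.177
(np.int64(201), np.int64(249)) [ 0.5031 -0.0405  0.1813] 0.151
(np.int64(199), np.int64(229)) [ 0.4901 -0.0385  0.1833] 0.145
(np.int64(199), np.int64(241)) [ 0.4962 -0.0393  0.1853] 0.145
(185, 235) [ 0.4869 -0.0419  0.1961]
(190, 260) [ 0.4957 -0.0391  0.2051]
(330, 260) [0.5047 0.0253 0.2056]
(259, 290) [ 0.5429 -0.0136  0.1697]
(259, 250) [ 0.5148 -0.0095  0.1697]
w5 [0.1604 0.1922 0.2018 0.2199 0.2282 0.2378]
(np.int64(251), np.int64(152)) [ 0.4565 -0.0058  0.1604] 0.156
(np.int64(273), np.int64(221)) [0.4931 0.0014 0.179 ] 0.148
(np.int64(250), np.int64(223)) [ 0.4915 -0.0111  0.1812] 0.146
(np.int64(235), np.int64(231)) [ 0.4942 -0.0196  0.1831] 0.146
(np.int64(287), np.int64(232)) [0.4976 0.008  0.1853] 0.143
(185, 235) [ 0.5743 -0.1153 -0.0006]
(190, 260) [ 0.4853 -0.0321  0.2236]
(330, 260) [0.4933 0.0217 0.2233]
(259, 290) [ 0.544  -0.0138  0.1682]
(259, 250) [ 0.5151 -0.0096  0.1692]
w6 [0.1598 0.1942 0.2039 0.2231 0.2311 0.2409]
(np.int64(266), np.int64(151)) [0.4577 0.0028 0.1598] 0.16
(np.int64(259), np.int64(221)) [ 0.4922 -0.0063  0.1815] 0.149
(np.int64(275), np.int64(230)) [0.4978 0.0018 0.1836] 0.148
(np.int64(248), np.int64(224)) [ 0.4913 -0.0121  0.1856] 0.145
(np.int64(265), np.int64(226)) [ 0.4927 -0.0031  0.1879] 0.143
(185, 235) [ 5.753e-01 -1.162e-01  1.000e-04]
(190, 260) [ 0.4859 -0.0325  0.2256]
(330, 260) [0.494  0.0219 0.2251]
(259, 290) [ 0.5119 -0.009   0.2141]
(259, 250) [ 0.4923 -0.0062  0.2132]
```

The depth images show the fingertips about 9 mm above the reported TCP, not 22 mm ahead of it. The real tool is therefore about 30 mm short of the stated one. World positions from the cameras agree with each other, so I go 34 mm lower.

Request:
step_arm --motion '[[[0.065,0,0,0,0,0,0],[0.065,0,0,0,0,0,0],[0.065,0,0,0,0,0,0],[0.065,0,0,0,0,0,0],[0.065,0,0,-0.004,0,0,0],[0.065,0,0,-0.015,0,0,0],[0.065,0,0,-0.026,0,0,0],[0.065,0,0,-0.034,0,0,0]]]'

```text
time: 7.4
tool_pos: [0.5024, -0.0081, 0.1346]
tcp_rot: [0.227, 3.13, -0.001]
wrist_force: [0.4, -0.3, 0.1]
width: 0.764
```

Run:
```python
from h import *
feel(3); bar("w7")
f=np.load("w7.npz");im,P,d=f["im"],f["P"],f["d"];hsv=cv2.cvtColor(im,cv2.COLOR_BGR2HSV)
m=(d>0)&(np.abs(np.hypot(P[...,0]-.503,P[...,1]+.008)-.04)<.02)&(P[...,2]>.12)&(hsv[...,1]<120)
for sgn in (-1,1):
    p=P[m&(sgn*(P[...,1]+.008)>.02)];o=np.argsort(p[:,2]);print(p[o[[0,10,30,60,120]]].round(4))
```

```text
meanF [-0.03 -0.09  0.33] sd [0.29 0.52 0.38] M [-0.012  0.003  0.038] pos [ 0.50204 -0.00807  0.13439]
t 7.55 pos [ 0.5025 -0.0081  0.1351] jaw 81.7 tilt z [ 0.003 -0.001 -1.   ] q [-0.07  0.01  2.06 -0.    1.07 -1.49] F [0.13 0.38 0.23] M [0.03 0.03 0.02] w 0.76
bar ((495.7819519042969, -6.87519645690918), (13.175126075744629, 80.75077819824219), 80.91030883789062) z med/95 0.1677 0.1695
[[ 0.4981 -0.0398  0.1485]
 [ 0.4911 -0.0387  0.1493]
 [ 0.5065 -0.041   0.1509]
 [ 0.489  -0.0382  0.1525]
 [ 0.4936 -0.0391  0.155 ]]
[[0.507  0.0248 0.1479]
 [0.4979 0.0263 0.1495]
 [0.4991 0.026  0.1507]
 [0.4968 0.0289 0.1528]
 [0.4988 0.0256 0.1549]]
```

View pics/w7.png

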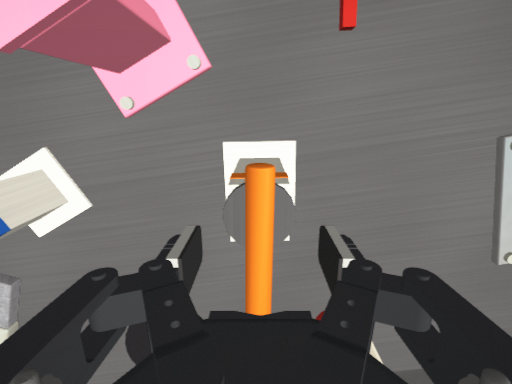

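The pads straddle the bar at (260,240), with the tips at z about 0.148, now below the bar's centre. Closing.

Request:
step_arm --motion '[[[0.03,0,0,0,0,0,0],[0.018,0,0,0,0,0,0],[0.0,0,0,0,0,0,0],[0.0,0,0,0,0,0,0],[0.0,0,0,0,0,0,0],[0.0,0,0,0,0,0,0],[0.0,0,0,0,0,0,0],[0.0,0,0,0,0,0,0]]]' --newtons 50

```text
time: 8.6
tool_pos: [0.5033, -0.0083, 0.1362]
tcp_rot: [0.227, 3.128, -0.002]
wrist_force: [-0.1, -1.7, 4.0]
width: 0.146
```

Run:
```python
from h import *
feel(6)
```

```text
meanF [-0.15 -2.15  5.35] sd [0.45 0.42 0.79] M [-0.283  0.087  0.012] pos [ 0.50329 -0.00826  0.13614]
t 8.9 pos [ 0.5033 -0.0082  0.1362] jaw 81.7 tilt z [ 0.005 -0.001 -1.   ] q [-0.07  0.01  2.06 -0.    1.07 -1.49] F [ 0.52 -2.01  6.76] M [-0.31  0.05  0.02] w 0.15
```

Gripped (12.8 mm). Now lift 3 mm within the free play to get the weight.

Request:
step_arm --motion '[[[0.0,0,0,0.0005,0,0,0],[0.0,0,0,0.001,0,0,0],[0.0,0,0,0.0015,0,0,0],[0.0,0,0,0.002,0,0,0],[0.0,0,0,0.0025,0,0,0],[0.0,0,0,0.003,0,0,0],[0.0,0,0,0.003,0,0,0],[0.0,0,0,0.003,0,0,0]]]'

```text
time: 9.9
tool_pos: [0.5033, -0.0082, 0.1392]
tcp_rot: [0.227, 3.128, -0.001]
wrist_force: [-0.8, -1.0, -1.9]
width: 0.144
```

Run:
```python
from h import *
feel(8)
```

```text
meanF [-0.1  -0.15 -2.95] sd [0.51 0.4  0.76] M [-0.009 -0.012  0.008] pos [ 0.50329 -0.00826  0.13915]
t 10.3 pos [ 0.5033 -0.0083  0.1391] jaw 81.7 tilt z [ 0.005 -0.001 -1.   ] q [-0.07  0.01  2.06 -0.    1.07 -1.49] F [ 0.49  0.03 -3.21] M [-0.02  0.01 -0.03] w 0.146
```

Weight is about 2.9 N and the pin hangs free. First light-pull test at the present angle.

Request:
step_arm --motion '[[[0.0,0,0,0.001,0,0,0],[0.0,0,0,0.002,0,0,0],[0.0,0,0,0.0025,0,0,0],[0.0,0,0,0.003,0,0,0],[0.0,0,0,0.0033,0,0,0],[0.0,0,0,0.0035,0,0,0],[0.0,0,0,0.0035,0,0,0],[0.0,0,0,0.0035,0,0,0]]]'

```text
time: 11.3
tool_pos: [0.503, -0.0082, 0.1423]
tcp_rot: [0.227, 3.129, -0.001]
wrist_force: [-0.6, 0.0, -7.1]
width: 0.145
```

Run:
```python
from h import *
feel(5)
```

```text
meanF [-0.11  0.17 -7.18] sd [0.4  0.41 0.21] M [ 0.024 -0.021 -0.022] pos [ 0.50297 -0.00825  0.14233]
t 11.55 pos [ 0.503  -0.0083  0.1423] jaw 81.7 tilt z [ 0.004 -0.001 -1.   ] q [-0.07  0.    2.06 -0.    1.08 -1.49] F [-0.11  0.67 -7.35] M [ 0.04  0.01 -0.03] w 0.148
```

Caught: 4 N extra at 6 mm lift, so the stand's contact height is z ≈ 0.1422. Now I turn in 10° steps, lowering before each turn and pulling lightly after it.

Request:
step_arm --motion '[[[0.0,0,0,-0.003,0,0,0],[0.0,0,0,-0.003,0,0,-5],[0.0,0,0,-0.003,0,0,-10],[0.0,0,0,-0.002,0,0,-10],[0.0,0,0,-0.001,0,0,-10],[0.0,0,0,-0.0003,0,0,-10],[0.0,0,0,0.0002,0,0,-10],[0.0,0,0,0.0002,0,0,-10]]]'

```text
time: 12.55
tool_pos: [0.5027, -0.0082, 0.1421]
tcp_rot: [0.498, 3.098, -0.002]
wrist_force: [0.6, -0.4, -6.3]
width: 0.143
```

Run:
```python
from h import *
feel(4)
```

```text
meanF [ 0.29 -0.14 -6.23] sd [0.1  0.43 0.58] M [ 0.037 -0.105 -0.007] pos [ 0.50273 -0.00823  0.14222]
t 12.75 pos [ 0.5027 -0.0082  0.1422] jaw 71.7 tilt z [ 0.003 -0.002 -1.   ] q [-0.06  0.    2.06 -0.    1.08 -1.32] F [ 0.16 -0.43 -7.12] M [ 0.05 -0.17  0.02] w 0.147
```

Request:
step_arm --motion '[[[0.0,0,0,-0.003,0,0,0],[0.0,0,0,-0.003,0,0,-6],[0.0,0,-0.0003,-0.003,0,0,-12],[0.0,0,-0.0003,-0.002,0,0,-12],[0.0,0,-0.0003,-0.001,0,0,-12],[0.0,0,-0.0003,-0.0003,0,0,-12],[0.0,0,-0.0003,0.0002,0,0,-12],[0.0,0,-0.0003,0.0002,0,0,-12]]]'

```text
time: 13.75
tool_pos: [0.5025, -0.0085, 0.1422]
tcp_rot: [0.819, 3.03, -0.003]
wrist_force: [0.1, 0.3, -5.6]
width: 0.142
```

Run:
```python
from h import *
feel(3)
```

```text
meanF [ 0.38  0.25 -5.75] sd [0.41 0.37 0.26] M [ 0.073 -0.13   0.008] pos [ 0.50254 -0.00851  0.14215]
t 13.9 pos [ 0.5025 -0.0085  0.1421] jaw 59.7 tilt z [ 0.002 -0.003 -1.   ] q [-0.06  0.    2.06 -0.    1.08 -1.11] F [-0.03  0.55 -5.65] M [ 0.11 -0.1  -0.01] w 0.145
```

Request:
step_arm --motion '[[[0.0,0,0,-0.003,0,0,0],[0.0,0,0,-0.003,0,0,-6],[0.0,0,-0.0003,-0.003,0,0,-12],[0.0,0,-0.0003,-0.002,0,0,-12],[0.0,0,-0.0003,-0.001,0,0,-12],[0.0,0,-0.0003,-0.0003,0,0,-12],[0.0,0,-0.0003,0.0003,0,0,-12],[0.0,0,-0.0003,0.0003,0,0,-12]]]'

```text
time: 14.9
tool_pos: [0.5023, -0.0088, 0.1421]
tcp_rot: [1.132, 2.928, -0.004]
wrist_force: [0.4, 0.4, -5.7]
width: 0.14
```

Run:
```python
from h import *
feel(3)
```

```text
meanF [ 0.66  0.78 -5.93] sd [0.5  0.07 0.44] M [ 0.024 -0.085  0.013] pos [ 0.50231 -0.00877  0.14216]
t 15.05 pos [ 0.5023 -0.0088  0.1422] jaw 47.7 tilt z [ 0.001 -0.003 -1.   ] q [-0.07  0.    2.05 -0.    1.08 -0.9 ] F [ 0.81  0.7  -5.38] M [ 0.02 -0.    0.05] w 0.141
```

Request:
step_arm --motion '[[[0.0,0,0,-0.003,0,0,0],[0.0,0,0,-0.003,0,0,-6],[0.0,0,-0.0003,-0.003,0,0,-12],[0.0,0,-0.0003,-0.002,0,0,-12],[0.0,0,-0.0003,-0.001,0,0,-12],[0.0,0,-0.0003,-0.0003,0,0,-12],[0.0,0,-0.0003,0.0003,0,0,-12],[0.0,0,-0.0003,0.0003,0,0,-12]]]'

```text
time: 16.05
tool_pos: [0.5021, -0.009, 0.1422]
tcp_rot: [1.432, 2.795, -0.004]
wrist_force: [0.4, 0.0, -4.9]
width: 0.146
```

Run:
```python
from h import *
feel(3)
```

```text
meanF [ 0.8   0.03 -5.83] sd [0.32 0.4  0.86] M [ 0.052 -0.106  0.007] pos [ 0.50209 -0.00904  0.14215]
t 16.2 pos [ 0.5021 -0.0091  0.1421] jaw 35.7 tilt z [ 0.    -0.003 -1.   ] q [-0.07  0.    2.05 -0.    1.08 -0.69] F [ 0.37  0.5  -7.04] M [ 0.04 -0.06 -0.03] w 0.145
```

Request:
step_arm --motion '[[[0.0,0,0,-0.003,0,0,0],[0.0,0,0,-0.003,0,0,-6],[0.0,0,-0.0003,-0.003,0,0,-12],[0.0,0,-0.0003,-0.002,0,0,-12],[0.0,0,-0.0003,-0.001,0,0,-12],[0.0,0,-0.0003,-0.0003,0,0,-12],[0.0,0,-0.0003,0.0003,0,0,-12],[0.0,0,-0.0003,0.0003,0,0,-12]]]'

```text
time: 17.2
tool_pos: [0.5019, -0.0093, 0.1421]
tcp_rot: [1.716, 2.63, -0.005]
wrist_force: [0.3, 0.6, -5.3]
width: 0.148
```

Run:
```python
from h import *
feel(3)
```

```text
meanF [ 0.38  0.08 -5.84] sd [0.29 0.32 0.38] M [ 0.048 -0.121  0.037] pos [ 0.50189 -0.00932  0.14216]
t 17.35 pos [ 0.5019 -0.0093  0.1422] jaw 23.7 tilt z [-0.001 -0.003 -1.   ] q [-0.07  0.    2.05 -0.    1.08 -0.48] F [-0.03 -0.09 -5.43] M [ 0.05 -0.13  0.03] w 0.141
```

Request:
step_arm --motion '[[[0.0,0,0,-0.003,0,0,0],[0.0,0,0,-0.003,0,0,-5],[0.0,0,-0.0002,-0.003,0,0,-10],[0.0,0,-0.0002,-0.002,0,0,-10],[0.0,0,-0.0002,-0.001,0,0,-10],[0.0,0,-0.0002,-0.0003,0,0,-10],[0.0,0,-0.0002,0.0003,0,0,-10],[0.0,0,-0.0002,0.0003,0,0,-10]]]'

```text
time: 18.35
tool_pos: [0.5017, -0.0095, 0.1422]
tcp_rot: [1.939, 2.471, -0.005]
wrist_force: [0.7, -0.5, -3.8]
width: 0.143
```

Run:
```python
from h import *
feel(3)
```

```text
meanF [ 0.2   0.45 -5.46] sd [0.46 0.4  0.32] M [ 0.041 -0.108  0.043] pos [ 0.50166 -0.00949  0.14215]
t 18.5 pos [ 0.5016 -0.0095  0.1422] jaw 13.8 tilt z [-0.002 -0.003 -1.   ] q [-0.07  0.    2.05 -0.    1.09 -0.31] F [ 0.43 -0.11 -5.6 ] M [ 0.05 -0.07  0.05] w 0.141
```

Nothing on the negative side. Back (lowered) and on to the positive side.

Request:
step_arm --motion '[[[0.0,0,0,-0.003,0,0,0],[0.0,0.0002,0.0002,-0.003,0,0,10],[0.0,0.0004,0.0004,-0.003,0,0,20],[0.0,0.0006,0.0006,-0.003,0,0,30],[0.0,0.0008,0.0008,-0.003,0,0,40],[0.0,0.001,0.001,-0.003,0,0,50],[0.0,0.0012,0.0012,-0.003,0,0,60],[0.0,0.0013,0.0013,-0.003,0,0,70]]]'

```text
time: 19.5
tool_pos: [0.5031, -0.0082, 0.1394]
tcp_rot: [0.162, 3.135, -0.004]
wrist_force: [-0.4, -0.3, -1.9]
width: 0.14
```

Request:
step_arm --motion '[[[0.0,0,0,0,0,0,5],[0.0,0,0.0002,0,0,0,10],[0.0,0,0.0002,0.001,0,0,10],[0.0,0,0.0002,0.002,0,0,10],[0.0,0,0.0002,0.0027,0,0,10],[0.0,0,0.0002,0.003,0,0,10],[0.0,0,0.0002,0.0032,0,0,10],[0.0,0,0.0002,0.0032,0,0,10]]]'

```text
time: 20.5
tool_pos: [0.5029, -0.008, 0.1422]
tcp_rot: [-0.112, 3.138, -0.004]
wrist_force: [0.3, 0.4, -6.0]
width: 0.142
```

Run:
```python
from h import *
feel(3)
```

```text
meanF [ 0.12  0.13 -6.08] sd [0.31 0.37 0.23] M [-0.031 -0.076  0.003] pos [ 0.50289 -0.00801  0.14223]
t 20.65 pos [ 0.5029 -0.008   0.1423] jaw 94.1 tilt z [ 0.002 -0.002 -1.   ] q [-0.06  0.    2.05 -0.    1.08 -1.7 ] F [ 0.49  0.66 -6.28] M [-0.03 -0.08 -0.02] w 0.146
```

Request:
step_arm --motion '[[[0.0,0,0,-0.003,0,0,0],[0.0,0,0,-0.003,0,0,6],[0.0,-0.0002,0.0003,-0.003,0,0,11.5],[0.0,-0.0002,0.0003,-0.002,0,0,11.5],[0.0,-0.0002,0.0003,-0.001,0,0,11.5],[0.0,-0.0002,0.0003,-0.0003,0,0,11.5],[0.0,-0.0002,0.0003,0.0002,0,0,11.5],[0.0,-0.0002,0.0003,0.0002,0,0,11.5]]]'

```text
time: 21.65
tool_pos: [0.5026, -0.0077, 0.1422]
tcp_rot: [-0.425, 3.111, -0.003]
wrist_force: [0.0, -0.9, -3.7]
width: 0.145
```

Run:
```python
from h import *
feel(3)
```

```text
meanF [ 0.57 -0.03 -4.4 ] sd [0.19 0.61 0.2 ] M [ 0.04  -0.076 -0.017] pos [ 0.50259 -0.00767  0.14228]
t 21.8 pos [ 0.5026 -0.0077  0.1423] jaw 105.6 tilt z [ 0.002 -0.002 -1.   ] q [-0.06  0.    2.05 -0.    1.08 -1.91] F [ 0.72 -0.21 -4.12] M [ 0.06 -0.05 -0.01] w 0.145
```

Ambiguous (-4.4 N); a fraction more lift here.

Request:
step_arm --motion '[[[0.0,0,0,0.0003,0,0,0],[0.0,0,0,0.0005,0,0,0],[0.0,0,0,0.0005,0,0,0],[0.0,0,0,0.0005,0,0,0],[0.0,0,0,0.0005,0,0,0],[0.0,0,0,0.0005,0,0,0],[0.0,0,0,0.0005,0,0,0],[0.0,0,0,0.0005,0,0,0]]]'

```text
time: 22.8
tool_pos: [0.5026, -0.0077, 0.1427]
tcp_rot: [-0.425, 3.111, -0.003]
wrist_force: [1.0, -0.6, -4.8]
width: 0.146
```

Run:
```python
from h import *
feel(3)
```

```text
meanF [ 0.2  -0.11 -6.16] sd [0.38 0.18 0.48] M [ 0.046 -0.047 -0.017] pos [ 0.50256 -0.00768  0.14277]
t 22.95 pos [ 0.5026 -0.0077  0.1428] jaw 105.6 tilt z [ 0.002 -0.002 -1.   ] q [-0.06  0.    2.05 -0.    1.08 -1.91] F [ 0.72 -0.35 -6.61] M [-0.01 -0.01 -0.02] w 0.145
```

Request:
step_arm --motion '[[[0.0,0,0,-0.0035,0,0,0],[0.0,0,0,-0.0035,0,0,5],[0.0,-0.0002,0.0003,-0.0035,0,0,10],[0.0,-0.0002,0.0003,-0.002,0,0,10],[0.0,-0.0002,0.0003,-0.001,0,0,10],[0.0,-0.0002,0.0003,-0.0005,0,0,10],[0.0,-0.0002,0.0003,0,0,0,10],[0.0,-0.0002,0.0003,0,0,0,10]]]'

```text
time: 23.95
tool_pos: [0.5024, -0.0074, 0.1428]
tcp_rot: [-0.694, 3.062, -0.003]
wrist_force: [-0.6, -0.4, -2.5]
width: 0.145
```

Run:
```python
from h import *
feel(3)
```

```text
meanF [ 0.38 -0.43 -3.  ] sd [0.39 0.54 0.19] M [ 0.009 -0.023 -0.007] pos [ 0.50234 -0.00738  0.14273]
t 24.1 pos [ 0.5023 -0.0074  0.1427] jaw 115.6 tilt z [ 0.002 -0.001 -1.   ] q [-0.06  0.    2.06 -0.    1.08 -2.08] F [ 0.9  -0.66 -3.15] M [ 0.04 -0.04 -0.02] w 0.143
```

Only the weight (-3.0 N) at 6.6 mm: free at +34°. A few mm more, checking.

Request:
step_arm --motion '[[[0.0,0,0,0.0005,0,0,0],[0.0,0,0,0.001,0,0,0],[0.0,0,0,0.0015,0,0,0],[0.0,0,0,0.002,0,0,0],[0.0,0,0,0.0025,0,0,0],[0.0,0,0,0.003,0,0,0],[0.0,0,0,0.003,0,0,0],[0.0,0,0,0.003,0,0,0]]]'

```text
time: 25.1
tool_pos: [0.5023, -0.0074, 0.1457]
tcp_rot: [-0.695, 3.062, -0.003]
wrist_force: [-0.4, -0.1, -3.4]
width: 0.145
```

Run:
```python
from h import *
feel(4)
```

```text
meanF [-0.52  0.33 -2.92] sd [0.41 0.47 0.2 ] M [ 0.002  0.009 -0.017] pos [ 0.50228 -0.00737  0.14567]
t 25.3 pos [ 0.5023 -0.0074  0.1457] jaw 115.6 tilt z [ 0.002 -0.001 -1.   ] q [-0.06 -0.    2.05 -0.    1.09 -2.08] F [-0.11 -0.13 -3.07] M [ 0.03  0.02 -0.01] w 0.145
```

Request:
step_arm --motion '[[[0.0,0,0,0.003,0,0,0],[0.0,0,0,0.006,0,0,0],[0.0,0,0,0.009,0,0,0],[0.0,0,0,0.012,0,0,0],[0.0,0,0,0.015,0,0,0],[0.0,0,0,0.018,0,0,0],[0.0,0,0,0.021,0,0,0],[0.0,0,0,0.024,0,0,0]]]'

```text
time: 26.3
tool_pos: [0.5023, -0.0074, 0.1699]
tcp_rot: [-0.695, 3.062, -0.003]
wrist_force: [0.1, -0.6, -3.9]
width: 0.147
```

Request:
step_arm --motion '[[[0.0,0,0,0.009,0,0,0],[0.0,0,0,0.018,0,0,0],[0.0,0,0,0.028,0,0,0],[0.0,0,0,0.038,0,0,0],[0.0,0,0,0.048,0,0,0],[0.0,0,0,0.06,0,0,0],[0.0,0,0,0.075,0,0,0],[0.0,0,0,0.085,0,0,0]]]'

```text
time: 27.3
tool_pos: [0.5028, -0.0074, 0.2564]
tcp_rot: [-0.694, 3.06, -0.004]
wrist_force: [1.0, 0.1, -2.8]
width: 0.145
```

Run:
```python
from h import *
feel(4)
im,d=read_camera("side");P=cloud("side",d);hsv=cv2.cvtColor(im,cv2.COLOR_BGR2HSV)
m=(d>0)&(np.hypot(P[...,0]-.5,P[...,1]+.01)<.09)&(hsv[...,1]>150)&(hsv[...,0]<16)&(P[...,2]<.12)&(P[...,2]>.05)
print("band",np.median(P[m],0).round(4))
f=cv2.resize(im[100:240,210:350],(560,560),interpolation=cv2.INTER_CUBIC);cv2.imwrite("pics/c8.png",f)
```

```text
meanF [ 0.34 -0.02 -2.94] sd [0.56 0.49 0.72] M [ 0.02  -0.002 -0.03 ] pos [ 0.503   -0.00742  0.25635]
t 27.5 pos [ 0.5023 -0.0074  0.255 ] jaw 115.6 tilt z [ 0.003 -0.001 -1.   ] q [-0.06 -0.09  1.93 -0.    1.3  -2.08] F [ 0.37  0.35 -3.78] M [ 0.01  0.   -0.  ] w 0.144
band [ 0.4966 -0.0292  0.0841]
```

View pics/c8.png

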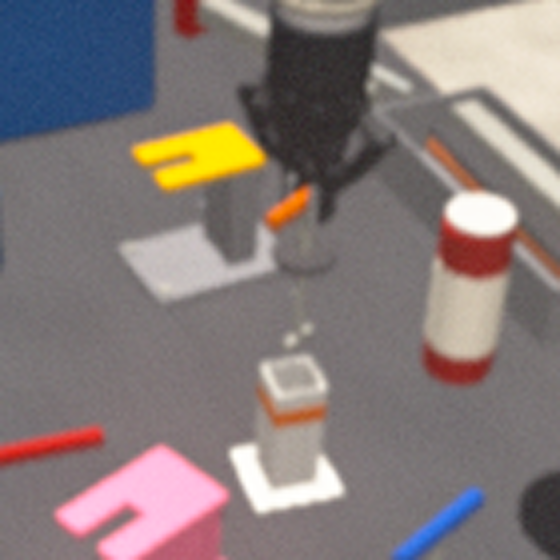

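The pin hangs clear at (300,250) and the stand is upright where it was (band position unchanged within 3 mm of noise). I carry it to the point 80 mm before the fork seat, along the slot.

Request:
step_arm --motion '[[[0.0,-0.003,0.02,0.01,0,0,0],[0.0,-0.01,0.06,0.015,0,0,0],[0.0,-0.017,0.105,0.015,0,0,0],[0.0,-0.025,0.15,0.015,0,0,0],[0.0,-0.032,0.195,0.015,0,0,0],[0.0,-0.04,0.24,0.015,0,0,0],[0.0,-0.045,0.28,0.015,0,0,0],[0.0,-0.047,0.302,0.015,0,0,0]]]'

```text
time: 28.55
tool_pos: [0.4539, 0.2964, 0.2684]
tcp_rot: [0.698, -3.063, 0.003]
wrist_force: [0.0, 0.0, -2.8]
width: 0.146
```

Run:
```python
from h import *
feel(3)
s,im,d,P=wshot("w9"); c=get_calibration("wrist");brief();z=s["tool_pos"][2]
bar("w10",z+.031)
hsv=cv2.cvtColor(im,cv2.COLOR_BGR2HSV)
m=((hsv[...,0]>18)&(hsv[...,0]<35)&(hsv[...,1]>150)&(P[...,2]>.122)&(P[...,2]<.138)&(np.hypot(P[...,0]-.57,P[...,1]-.29)<.12)).astype(np.uint8)
k=max(cv2.findContours(m,cv2.RETR_EXTERNAL,cv2.CHAIN_APPROX_NONE)[0],key=cv2.contourArea);ap=cv2.approxPolyDP(k,2.5,True)[:,0];print(np.c_[ap,plane(c,ap,.130).round(4)])
for cam in ("scene","side"):
    read_camera(cam)
    for r in spot_in(cam,"mug")[:1]: print(cam,"mug",W(cam,r["xyz"]).round(3),r["score"])
im,d=read_camera("side");P=cloud("side",d);hsv=cv2.cvtColor(im,cv2.COLOR_BGR2HSV)
tp=read_state()["tool_pos"]
m=(d>0)&(np.hypot(P[...,0]-tp[0],P[...,1]-tp[1])<.035)&(P[...,2]>.12)&(P[...,2]<.285)&(hsv[...,1]<120)
print("side low pts",np.sort(P[m][:,2])[[0,5,10]].round(3), [ (lo, np.median(P[m&(P[...,2]>lo)&(P[...,2]<lo+.02)],0).round(4)) for lo in (.14,.16,.18,.2,.22,.24)])
```

```text
meanF [ 0.35  0.42 -2.75] sd [0.35 1.44 0.38] M [ 0.02  -0.012  0.004] pos [0.45407 0.29676 0.26838]
t 28.7 pos [0.4543 0.2952 0.2684] jaw 115.7 tilt z [-0.    -0.003 -1.   ] q [ 0.53 -0.01  1.83 -0.    1.32 -1.49] F [-0.11 -0.19 -2.28] M [ 0.02 -0.02 -0.04] w 0.145
t 28.75 pos [0.4545 0.2944 0.2685] jaw 115.6 tilt z [ 0.    -0.003 -1.   ] q [ 0.53 -0.01  1.83 -0.    1.32 -1.49] F [-0.15  0.18 -3.18] M [ 0.04  0.01 -0.01] w 0.141
bar ((448.5786437988281, 292.00347900390625), (82.49418640136719, 13.484660148620605), 25.53132438659668) z med/95 0.3 0.3019
[[2.120e+02 1.990e+02 5.016e-01 2.576e-01]
 [1.880e+02 2.580e+02 5.828e-01 2.608e-01]
 [1.930e+02 2.650e+02 5.891e-01 2.697e-01]
 [2.080e+02 2.620e+02 5.774e-01 2.845e-01]
 [2.180e+02 2.470e+02 5.537e-01 2.874e-01]
 [2.170e+02 2.400e+02 5.458e-01 2.827e-01]
 [2.240e+02 2.240e+02 5.236e-01 2.820e-01]
 [2.240e+02 2.040e+02 5.011e-01 2.722e-01]]
scene mug [0.376 0.382 0.053] 0.85
side mug [0.341 0.361 0.062] 0.84
side low pts [0.157 0.162 0.165] [(0.14, array([0.4571, 0.2952, 0.1569])), (0.16, array([0.4514, 0.2898, 0.1669])), (0.18, array([0.4552, 0.2908, 0.1905])), (0.2, array([0.4525, 0.2905, 0.2133])), (0.22, array([0.4512, 0.2913, 0.2275])), (0.24, array([0.4506, 0.2876, 0.2489]))]
```

Run:
```python
from h import *
for n in ("scene","side","w2"):
    f=np.load(n+".npz");im,d=f["im"],f["d"]
    if n=="w2": continue
    c=get_calibration(n);P=cloud(n,d);hsv=cv2.cvtColor(im,cv2.COLOR_BGR2HSV)
    m=((hsv[...,0]>18)&(hsv[...,0]<36)&(hsv[...,1]>110)&(P[...,2]>.115)&(P[...,2]<.145)&(np.hypot(P[...,0]-.57,P[...,1]-.29)<.12)).astype(np.uint8)
    k=max(cv2.findContours(m,cv2.RETR_EXTERNAL,cv2.CHAIN_APPROX_NONE)[0],key=cv2.contourArea)[:,0]
    XY=plane(c,k,.130);print(n,"rect",cv2.minAreaRect((XY*1000).astype(np.float32)))
    ap=cv2.approxPolyDP(k.reshape(-1,1,2),1.8,True)[:,0];print(np.c_[ap,plane(c,ap,.130).round(4)].tolist())
```

```text
scene rect ((556.2296752929688, 293.0340270996094), (108.18113708496094, 70.85489654541016), 2.640368938446045)
[[355.0, 198.0, 0.5006, 0.3254], [348.0, 200.0, 0.5042, 0.3014], [352.0, 212.0, 0.5484, 0.3009], [347.0, 214.0, 0.5527, 0.2836], [342.0, 202.0, 0.5083, 0.2806], [335.0, 202.0, 0.5047, 0.2588], [345.0, 231.0, 0.6083, 0.2607], [367.0, 227.0, 0.606, 0.3301]]
side rect ((551.786865234375, 289.8408508300781), (106.01170349121094, 80.66314697265625), 2.4545791149139404)
[[275.0, 140.0, 0.6029, 0.2586], [267.0, 131.0, 0.6025, 0.3275], [243.0, 137.0, 0.5006, 0.3233], [246.0, 141.0, 0.5002, 0.2937], [258.0, 139.0, 0.547, 0.2891], [248.0, 143.0, 0.5017, 0.2784], [251.0, 147.0, 0.5013, 0.25]]
```

Fork estimates from three views agree within 4 mm: seat (0.5355, 0.2935), axis about 2.7°. I now lower the pin in front of the mouth until the flange is 10 mm above the tines.

Request:
step_arm --motion '[[[0.0,0.003,-0.004,-0.008,0,0,0],[0.0,0.003,-0.004,-0.023,0,0,0],[0.0,0.003,-0.004,-0.039,0,0,0],[0.0,0.003,-0.004,-0.055,0,0,0],[0.0,0.003,-0.004,-0.071,0,0,0],[0.0,0.003,-0.004,-0.087,0,0,0],[0.0,0.003,-0.004,-0.098,0,0,0],[0.0,0.003,-0.004,-0.1025,0,0,0]]]'

```text
time: 30.05
tool_pos: [0.4578, 0.2897, 0.1659]
tcp_rot: [-0.693, 3.064, -0.004]
wrist_force: [0.3, -0.1, -2.9]
width: 0.143
```

Run:
```python
from h import *
feel(3)
s,im,d,P=wshot("w11"); c=get_calibration("wrist")
a=im[100:384]
side,_=read_camera("side");scene,_=read_camera("scene")
b=cv2.resize(side[100:200,200:310],(400,364),interpolation=cv2.INTER_CUBIC);e=cv2.resize(scene[150:250,290:400],(400,364),interpolation=cv2.INTER_CUBIC)
cv2.imwrite("pics/c11.png",np.hstack([b,e]))
```

```text
meanF [-0.16 -0.15 -2.77] sd [0.4  0.51 0.49] M [-0.009  0.006  0.012] pos [0.45806 0.2898  0.16651]
t 30.2 pos [0.4584 0.29   0.1672] jaw 115.5 tilt z [ 0.002 -0.001 -1.   ] q [ 0.52  0.06  1.95 -0.    1.13 -1.5 ] F [-0.41  0.47 -2.96] M [-0.02  0.    0.03] w 0.142
```

View pics/c11.png

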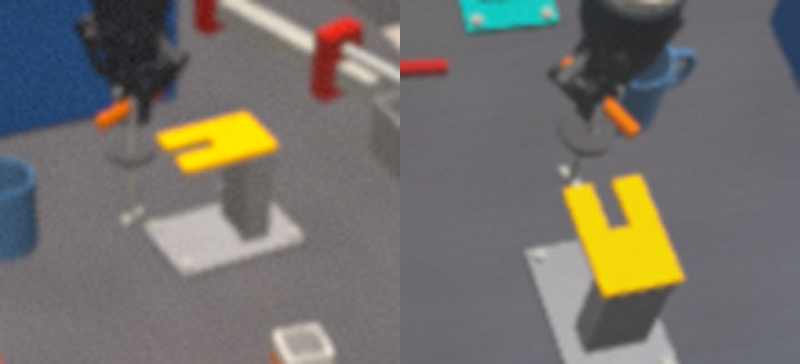

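Side view (left): flange at (130,150), level with and just above the slot mouth at (170,150). Scene view (right): flange at (585,135), slot mouth at (603,187). I check the alignment numerically with both cameras.

Run:
```python
from h import *
for c,fl,mo,en in (("scene",(185,135),(203,187),(217,226)),("side",(130,150),(170,150),(208,143))):
    o=(290,150) if c=="scene" else (200,100);C=get_calibration(c)
    g=lambda p:(p[0]/3.636+o[0]-.4,p[1]/3.64+o[1]-.4)
    print(c,"flange",plane(C,g(fl),.146).round(4),"mouth",plane(C,g(mo),.130).round(4),"end",plane(C,g(en),.130).round(4))
```

```text
scene flange [[0.4611 0.2863]] mouth [[0.5063 0.2923]] end [[0.5459 0.2929]]
side flange [[0.455  0.2869]] mouth [[0.5019 0.2943]] end [[0.5432 0.2915]]
```

Request:
step_arm --motion '[[[0.0,0.004,0.003,-0.001,0,0,0],[0.0,0.016,0.003,-0.001,0,0,0],[0.0,0.029,0.004,-0.001,0,0,0],[0.0,0.042,0.004,-0.001,0,0,0],[0.0,0.055,0.005,-0.001,0,0,0],[0.0,0.066,0.006,-0.001,0,0,0],[0.0,0.075,0.006,-0.001,0,0,0],[0.0,0.078,0.0065,-0.001,0,0,0]]]'

```text
time: 31.35
tool_pos: [0.5373, 0.2966, 0.1667]
tcp_rot: [-0.692, 3.062, -0.002]
wrist_force: [0.7, 0.5, -2.4]
width: 0.143
```

Run:
```python
from h import *
feel(4)
```

```text
meanF [ 0.08  0.33 -2.74] sd [0.47 0.48 0.46] M [ 0.011 -0.001  0.001] pos [0.53679 0.29665 0.16674]
t 31.55 pos [0.5364 0.2966 0.1668] jaw 115.5 tilt z [ 0.003 -0.001 -1.   ] q [ 0.47  0.19  1.8  -0.    1.15 -1.55] F [-0.69  0.45 -2.46] M [-0.01 -0.01  0.  ] w 0.144
```

No side contact. Lowering gently toward the seat.

Request:
step_arm --motion '[[[0.0,0,0,-0.002,0,0,0],[0.0,0,0,-0.004,0,0,0],[0.0,0,0,-0.006,0,0,0],[0.0,0,0,-0.0075,0,0,0],[0.0,0,0,-0.0085,0,0,0],[0.0,0,0,-0.0095,0,0,0],[0.0,0,0,-0.0095,0,0,0],[0.0,0,0,-0.0095,0,0,0]]]'

```text
time: 32.55
tool_pos: [0.5365, 0.2966, 0.1573]
tcp_rot: [-0.693, 3.062, -0.002]
wrist_force: [-0.1, 0.2, -3.8]
width: 0.145
```

Run:
```python
from h import *
feel(3)
```

```text
meanF [-0.11  0.   -3.57] sd [0.27 0.12 0.23] M [ 0.039  0.014 -0.007] pos [0.53645 0.29666 0.15733]
t 32.7 pos [0.5365 0.2966 0.1573] jaw 115.5 tilt z [ 0.003 -0.001 -1.   ] q [ 0.47  0.2   1.81 -0.    1.13 -1.55] F [ 0.08 -0.03 -3.36] M [ 0.05 -0.    0.01] w 0.147
```

Request:
step_arm --motion '[[[0.0,0,0,-0.0003,0,0,0],[0.0,0,0,-0.0006,0,0,0],[0.0,0,0,-0.0009,0,0,0],[0.0,0,0,-0.0012,0,0,0],[0.0,0,0,-0.0014,0,0,0],[0.0,0,0,-0.0014,0,0,0],[0.0,0,0,-0.0014,0,0,0],[0.0,0,0,-0.0014,0,0,0]]]'

```text
time: 33.7
tool_pos: [0.5366, 0.2967, 0.1563]
tcp_rot: [-0.693, 3.061, -0.002]
wrist_force: [-2.0, -0.9, 0.7]
width: 0.142
```

Run:
```python
from h import *
feel(3)
```

```text
meanF [-0.45 -0.79  1.47] sd [0.87 0.21 0.26] M [-0.111  0.173  0.011] pos [0.53662 0.29667 0.15629]
t 33.85 pos [0.5366 0.2967 0.1563] jaw 115.5 tilt z [ 0.003 -0.001 -1.   ] q [ 0.47  0.2   1.81 -0.    1.13 -1.55] F [ 0.76 -0.99  1.83] M [-0.13  0.19 -0.01] w 0.145
```

Seated: contact at the predicted height (0.1563 vs 0.1562), and the load is carried by the fork. Releasing.

Request:
step_arm --motion '[[[0.02,0,0,0,0,0,0],[0.028,0,0,0,0,0,0],[0.04,0,0,0,0,0,0],[0.055,0,0,0,0,0,0],[0.07,0,0,0,0,0,0],[0.08,0,0,0,0,0,0],[0.08,0,0,0,0,0,0],[0.08,0,0,0,0,0,0]]]'

```text
time: 34.85
tool_pos: [0.5366, 0.2967, 0.1563]
tcp_rot: [-0.693, 3.061, -0.002]
wrist_force: [-0.0, -0.3, 0.4]
width: 0.939
```

Run:
```python
from h import *
feel(2)
bar("w12",.187)
```

```text
meanF [ 0.7  -0.14 -0.11] sd [0.1  0.17 0.26] M [0.052 0.044 0.042] pos [0.53662 0.29664 0.15628]
t 34.95 pos [0.5366 0.2966 0.1563] jaw 115.5 tilt z [ 0.003 -0.001 -1.   ] q [ 0.47  0.2   1.81 -0.    1.13 -1.55] F [ 0.6   0.03 -0.37] M [0.06 0.01 0.04] w 0.937
bar ((530.6792602539062, 294.1466369628906), (82.62123107910156, 13.167831420898438), 25.17594337463379) z med/95 0.1878 0.1897
```

Bar top at z 0.190, as it must be when seated. Retreat straight up.

Request:
step_arm --motion '[[[0.08,0,0,0.01,0,0,0],[0.08,0,0,0.025,0,0,0],[0.08,0,0,0.04,0,0,0],[0.08,0,0,0.06,0,0,0],[0.08,-0.02,0,0.09,0,0,0],[0.08,-0.05,0,0.13,0,0,0],[0.08,-0.08,0,0.16,0,0,0],[0.08,-0.1,0,0.17,0,0,0]]]'

```text
time: 36.0
tool_pos: [0.4366, 0.2973, 0.3303]
tcp_rot: [-0.692, 3.056, 0.001]
wrist_force: [1.1, 0.7, 0.2]
width: 0.934
```

Run:
```python
from h import *
feel(2)
for c in ("scene","side"):
    im,d=read_camera(c);P=cloud(c,d);hsv=cv2.cvtColor(im,cv2.COLOR_BGR2HSV);o=(hsv[...,0]<16)&(hsv[...,1]>150)&(d>0)
    m=o&(np.hypot(P[...,0]-.535,P[...,1]-.295)<.09)&(P[...,2]>.16);print(c,"bar",m.sum(),P[m].mean(0).round(4),np.ptp(P[m],axis=0).round(3))
    m=o&(np.hypot(P[...,0]-.5,P[...,1]+.01)<.06)&(P[...,2]<.12)&(P[...,2]>.05);print("band",np.median(P[m],0).round(4))
    if c=="scene": a=cv2.resize(im[150:270,160:400],(800,400),interpolation=cv2.INTER_CUBIC)
    else: b=cv2.resize(im[100:240,210:350],(200,200))
w,_=read_camera("wrist")
cv2.imwrite("pics/end.png",np.vstack([a,np.hstack([b,cv2.resize(w,(267,200)),np.zeros((200,333,3),np.uint8)])]))
```

```text
meanF [-0.79  0.08  0.73] sd [0.68 0.37 0.09] M [-0.038  0.036 -0.001] pos [0.43525 0.29725 0.32949]
t 36.1 pos [0.4358 0.2971 0.3286] jaw 115.6 tilt z [ 0.006  0.001 -1.   ] q [ 0.55 -0.07  1.78 -0.    1.43 -1.46] F [-0.11  0.45  0.64] M [-0.02 -0.02  0.  ] w 0.938
scene bar 90 [0.5349 0.2929 0.188 ] [0.082 0.043 0.013]
band [ 0.5213 -0.0113  0.0887]
side bar 68 [0.5325 0.2916 0.1862] [0.082 0.047 0.016]
band [ 0.4967 -0.0296  0.0837]
```

View pics/end.png

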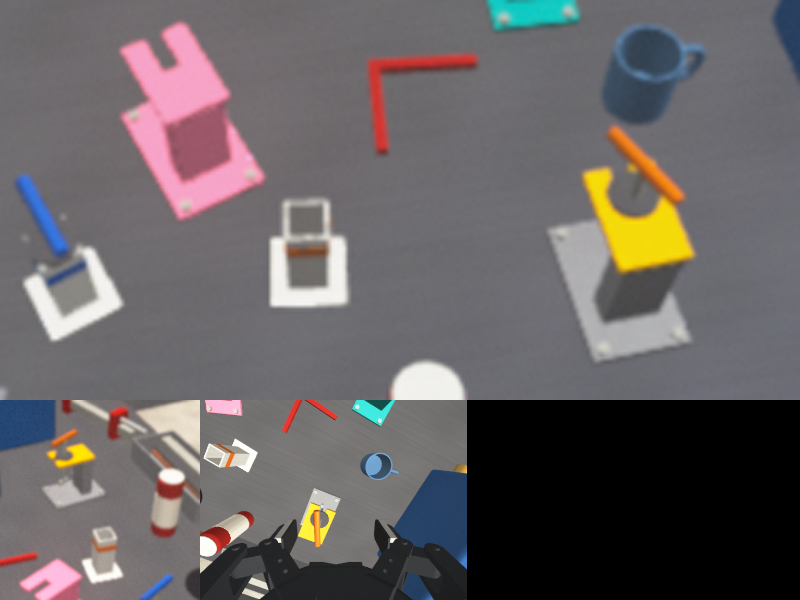

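The pin hangs upright by its flange, centred on the yellow fork at about (635,195). The orange stand is upright where it was, at (308,265), the blue pin is undisturbed, and the gripper is clear.

```bash
python3 -c "
from workcell import *
print(finish_job())"
```

```text
the job is handed in; nothing more can be done
None
```

The orange pin now hangs by its flange in the yellow fork, released, and the job was handed in at about 36 s of the 72 s allowed.

**How it went:** I gripped the handle and tested for the key in steps of about 10–12°, lowering the pin before each turn. The negative side caught all the way. It came free at about +34°, where the pull fell to the pin's weight of about 3 N. I drew it straight up, brought it into the slot from the open end, lowered it until the fork took the load, and opened the gripper.

**Last checks:**
- **Pin:** the bar's top is at z ≈ 0.190 m, the seated height. Its centre is at about (0.534, 0.294) against my seat estimate of (0.5355, 0.2935).
- **Stand:** the orange stand is upright, with its band at the same place within a few mm of camera noise.
- **Rest of the bench:** in the last picture the blue pin and the other things in view look undisturbed. The gripper is well clear of everything.

**What disagreed or went wrong:**
- **First grasp missed:** the fingers shut above the bar because the fingertips stood about 30 mm farther back than the stated tool frame. I measured the offset from the depth images and corrected for it.
- **Test pulls:** while caught, they reached about 2.5–4 N on the stand beyond the pin's weight. That may have raised it by a few tenths of a millimetre.
- **Fork position:** the camera views differed by 4–5 mm, so I used values between them.
- **Pictures:** I viewed 12, two over the budget.

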